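# Aim the ratchet press at the glued carton, pump it snug and hold

## Task

The brown carton standing at the board's end fence has just been glued: swing the little ratchet press on its swivel until it points straight along its board at the carton. Then pump its trigger towards the fixed grip, letting it spring back between squeezes, until the sprung pad bears on the carton and is pushed about half way into its barrel, so that the carton is held firmly but never crushed; do not push the rod or pad by hand, and leave the carton and the other goods alone. Finish while still holding the trigger pressed, with the press clamping the carton.

Things in the scene. Friction and masses are not known exactly. Their poses are not given: they have to be found in the camera images.
- bed_axis (a point): the swivel axis of the press, where it meets the top of the fixed plywood board (board 265 x 90 mm, 8 mm thick, top at z = 8 mm). Its x axis runs along the board from the press to the carton and the fence, z is up. The board is fixed to the table and reaches from 40 mm behind this point to 225 mm ahead of it.
- head (a joint): swivel angle of the press head about the vertical axis, rad, counter-clockwise from above; 0 = the press points straight along the board at the carton. It starts swung 0.35 to 0.7 to the left. Stiff: it stays where it is left and needs 0.25 Nm to turn (about 8 N at the fixed grip).
- grip_mid (a point): middle of the part of the black fixed grip to be held: an upright post on the press head, 14 mm thick along the press, 24 mm wide across it, free from z = 112 to z = 182 mm (this point lies at z = 153 mm, 29 mm behind the swivel axis). It turns with the head. Its x axis is the direction in which the press points, z up. The grey cheek plates of the head below it are 33 mm wide over all and their top is at z = 110 mm.
- trigger_mid (a point): middle of the black trigger, an upright lever 10 mm thick along the press, 20 mm wide, top at z = 181 mm; this point is at z = 153 mm and at rest 20 mm ahead of the swivel axis (clear gap to the fixed grip 37 mm). At rest it leans forward 0.21 rad (front face 5 mm ahead of this point here, 11 mm at its top). Pressing it back towards the grip moves this point 25 mm to its stop.
- trigger (a joint): trigger angle, rad: 0 = at rest, 0.44 = pressed back to its stop (trigger_mid is 60 mm from its pivot). A spring returns it (4 to 6 N, back within 0.4 s); pressing takes 10 to 16 N. Each squeeze beyond 0.38, after a full return, moves the ratchet rod 12 mm on, one tooth (the first may differ); a short squeeze may move it less or not at all. A friction brake (8 N) keeps the rod where it is.
- ram (a joint): forward travel of the toothed ratchet rod, m; starts at 0 to 0.014, at most 0.072.
- plunger (a joint): how far the sprung pad is pushed into its barrel at the front of the rod, m: 0 = fully out (pad not pressed), 0.034 = at the end of its travel. The spring gives 200 N/m, so 0.010 to 0.022 means 2 to 4.4 N on the carton.
- pad_face (a point): centre of the front face of the round black pad (36 mm diameter), at z = 51 mm; x points forwards along the press. With the rod at 0 it is 111 mm ahead of the swivel axis.
- carton_center (a point): centre of the brown kraft carton, 52 mm thick along the board, 78 mm wide, 125 mm high, 0.3 kg, standing loose on the board 1 to 2 mm before the fence. Its x axis points along the board. A similar carton stands apart from the board and is not part of the job. Behind and to the right stands a fixed card display, 460 mm high, whose nearest upright edges are at about x = 0.46, y = -0.24 and x = 0.63, y = -0.06 (keep the arm clear of it).
- carton: the same carton, origin at the centre of its underside
- spare_carton: the other kraft carton, 52 x 78 x 122 mm, a bystander
- candle: glass candle, 60 mm across, 60 mm high, a bystander
- tape: roll of tape, 96 mm across, 25 mm high, a bystander
- soap: small boxed soap, 45 x 63 x 26 mm, a bystander in the wooden tray (tray rim 28 mm high)
- tags: bundle of kraft tags, 103 x 84 x 9 mm, a bystander in the tray
- heart: felt heart ornament, 89 x 83 x 15 mm, a bystander in the tray

How it is judged (in metres and radians):
On the way, in this order (a step that is already met when the one before it is completed fails the run):
1. the press points straight along the board at the carton (within 0.08 rad), its pad not yet touching it (value of joint head between -0.08 and 0.08 rad and contact force between carton and plunger below 0.2 N), for 0.2 s.
2. the pad touches the carton, the press still pointing straight at it (value of joint head between -0.08 and 0.08 rad and contact force between carton and plunger above 0.3 N), for 0.1 s.
At the end, for the whole second after the job is handed in: the press points along the board within 0.08 rad; its pad bears on the upright carton at the fence with 1.5 to 5.2 N (pad pushed 8 to 25 mm into its barrel); the fingers still hold the trigger pressed (more than 1 N on it, off its rest by more than 0.04 rad) (value of joint head between -0.08 and 0.08 rad and contact force between carton and plunger between 1.5 and 5.2 N and value of joint plunger between 0.008 and 0.025 m and contact force between the fingers and trigger above 1 N and value of joint trigger above 0.04 rad and angle between carton's own z axis and vertical below 0.1 rad and horizontal distance between carton_center and bed_axis between 0.165 and 0.19 m and linear speed of carton below 0.02 m/s); the arm keeps its last pose, push and grip.
It fails at once if the carton is crushed (pad force over 6.4 N) (contact force between carton and plunger above 6.4 N).
It fails at once if the fingers push the ratchet rod or its pad (contact force between the fingers and ram above 2 N).
It fails at once if the robot handles the carton (contact force between the fingers and carton above 2 N).
It fails at once if other goods are disturbed (distance of any of spare_carton, candle, tape, soap, tags, heart from where it was at the start of the episode above 0.03 m).
It also fails if it takes over 54 s, if anything falls off the work surface, if the arm or the gripper's body presses on something with over 40 N, if the wrist force passes 120 N, or if a joint passes its speed limit or range.

## Robot

A 6-joint arm with a two-finger parallel gripper is mounted at the origin on a cart in front of the work surface, level with it; the furniture and walls round the work are solid. World frame = base frame: x ahead of the robot, y to its left, z up, the work surface at z = 0. Lengths are in mm, angles in rad, forces in N, time in s.
With the tool pointing down it reaches from about 350 to 775 mm from the base axis. Payload 7.3 kg.
Tool frame: the origin (TCP) lies midway between the tips of the shut fingers; the grasp point (between the pads) lies 19 mm behind it (manip.grip_depth is the distance from the TCP to the grasp point, in mm); z points along the fingers, y is the line along which they close (so a half turn about z gives the same grasp; the last joint's range is limited). The gripper opens to 92 mm and grips with 3 to 60 N. Pads are 19 mm wide; open, the fingers measure 130 mm over their backs; the gripper's body (75 mm by 190 mm) begins 47 mm behind the grasp point.
Start: joints at [-1.458, 0.342, 1.524, -0, 1.275, -0.146], TCP at [134.38, -507.53, 226.741] pointing down, gripper open.
Joint ranges: [-2.53, 2.53], [-0.77, 2.02], [0.04, 2.7], [-1, 4.14], [0.28, 2.66], [-3.11, 3.11]. Speed limits (rad/s): [2.57, 2.57, 3.14, 3.14, 3.14, 3.14].

## Interface

Orientations are given as [roll, pitch, yaw] about the fixed x, y, z axes, in that order (R = Rz(yaw) Ry(pitch) Rx(roll)).
In Python, from bench import observe, vision, order, manip gives the robot as it stands.
- The arm moves only by the tool apply_moves, never from a script. Its argument "rows" is a list that holds one entry, the list of rows, each a list of 5 numbers: the shift along the tool's x, y, z in cm, then the turn about the tool's z in degrees, then the opening, from 0 (shut) to 1 (fully open). In form: [[[x, y, z, twist, gripper], ...]]. A call has 1 to 8 rows; each row shifts and turns the commanded pose from where the row before left it, along the tool's axes as they then stand; what a row does not reach is not made up. A row lasts 1/12 s, in which the tool goes at most 41.7 mm and 7.16 degrees, less where a joint would pass 70% of its speed; a pose out of reach is approached as far as the arm can. A call is refused whole if a number of a shift passes 4.17 or a number of a turn 7.16, either way. A call with a gripper value outside its range is refused whole. The fingers move at their own pace and stop on an object; the grip force is fixed at half the most. Time passes only in rows, so rows that do not move let the fingers close. It gives the time, the measured TCP pose, the force, the opening and the grip force at its end, in the units of the state.
- observe(): the state, without advancing time (a new reading comes with each control period).
- vision.get_image(name): name is "side" or "top" or "wrist"; returns a dict with "pixels" (420x560x3 uint8, red, green, blue), "z_map" (420x560 float32, mm along the optical axis (not along the pixel's ray), 0 where there is no reading), "camera_matrix" (3x3 intrinsics, pixels), "extrinsics" (4x4, takes a point from world to camera coordinates). Camera axes: x right, y down, z forward; pixel columns grow to the right and rows downward; lengths in mm; the calibration is good to about 2 mm. The wrist camera is an equidistant fisheye: a pixel r from the principal point sees the ray r / f radians off the axis. A picture is of the moment at which its call begins.
- order.hand_in(): hands the job in; it is judged then, once.
The state is a dict: "time": time; "joint_pos": joint angles; "joint_velocities": joint speeds; "tau": joint torques, N m; "tcp_pos": TCP position; "tcp_rot": TCP orientation; "wrist_force": force on the tool from outside, world axes, zero at the start; "wrist_torque": the same for the moment, N m; "opening": finger opening in mm; "gripper_force": force on a finger pad.
Only numpy, scipy, OpenCV 4.12 (cv2) and the standard library are available. Lean on these libraries where they do the work, as an engineer would, in place of code of your own. Each camera call takes 0.05 s, during which the arm holds its last target. There are 200 camera calls.

## Working session

There is one attempt and no reset: what is moved stays moved. The work goes in short steps, Python scripts to look and compute and a tool call to move; the robot and the scene stay as the last step left them, time stands still between calls to the robot, and variables do not carry over. Pictures are saved under pics/ and viewed, at most 10 in all, crops included, and the job is handed in when it is done.

Besides the shell and the picture viewer there is one more tool, called after "Request:" by a JSON object that holds its "name" and its "arguments". apply_moves: Moves the arm, as the interface text tells. Its arguments: {"type":"object","properties":{"rows":{"type":"array","items":{"type":"array","items":{"type":"array","items":{"type":"number"}}}}},"required":["rows"]}

```bash
mkdir -p pics; ls; python3 - <<'E'
from bench import observe, vision
import cv2,numpy as np
s=observe();print(s)
for n in("top","side"):
    d=vision.get_image(n);np.savez(f"pics/{n}0.npz",**d)
    cv2.imwrite(f"pics/{n}0.png",d["pixels"][:,:,::-1]);print(n,d["camera_matrix"],d["extrinsics"])
E
```

```text
pics
{'time': 0.0, 'joint_pos': array([-1.45800846e+00,  3.42706252e-01,  1.52502838e+00, -2.17844593e-05,
        1.27540843e+00, -1.46008359e-01]), 'joint_velocities': array([ 1.31201366e-03,  9.61183126e-05,  1.02266636e-04,  7.25521276e-04,
        1.05828809e-04, -2.03659753e-03]), 'tau': array([-1.96921355e-03, -4.31250679e+01, -2.44222748e+01,  7.15678465e-02,
        5.58438292e-02, -1.33903059e-04]), 'tcp_pos': array([ 134.31981422, -507.09519207,  226.0495549 ]), 'tcp_rot': array([-3.14005571e+00, -2.04959504e-04,  2.58802427e-01]), 'wrist_force': array([ 0.19446036, -0.13729361,  0.0108265 ]), 'wrist_torque': array([ 0.03957017, -0.01658947,  0.01412592]), 'gripper_force': 0.0, 'opening': 91.95342366917771}
top [[469.095347     0.         277.77949155]
 [  0.         469.095347   215.24130988]
 [  0.           0.           1.        ]] [[ 2.13508241e-03 -9.99987618e-01  4.49501404e-03 -7.04593114e+01]
 [-9.71823813e-01 -3.13438188e-03 -2.35687617e-01  5.46605257e+02]
 [ 2.35698787e-01 -3.86514919e-03 -9.71818472e-01  9.88048026e+02]
 [ 0.00000000e+00  0.00000000e+00  0.00000000e+00  1.00000000e+00]]
side [[401.01404563   0.         279.58530153]
 [  0.         401.01404563 205.93221554]
 [  0.           0.           1.        ]] [[-9.77529302e-01 -2.10644151e-01 -8.09358339e-03  5.21137010e+02]
 [-7.26532293e-02  3.72704612e-01 -9.25101497e-01  1.45102210e+02]
 [ 1.97883735e-01 -9.03725796e-01 -3.79633657e-01  8.49510256e+02]
 [ 0.00000000e+00  0.00000000e+00  0.00000000e+00  1.00000000e+00]]
```

View pics/top0.png

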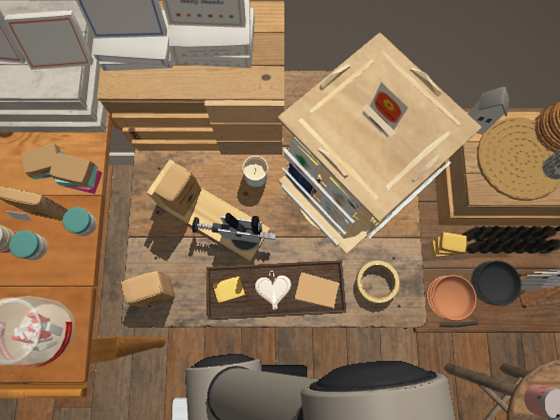

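View pics/side0.png

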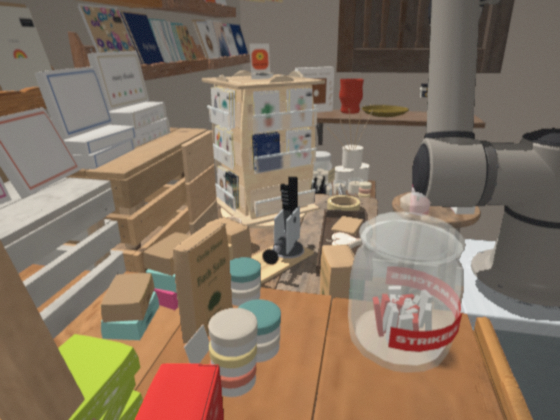

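The top view shows the press at about (240,232), pointing left to the pad at (196,228). The board runs from there to the carton at (173,188). The tray lies below it, the candle is at (255,170) and the tape at (378,282). In the side view the grip and trigger are at (290,200) and the pad at (268,257).

```bash
cat > h.py <<'E'
import numpy as np,cv2
def cloud(d):
    z=d["z_map"].astype(float);K=d["camera_matrix"];E=d["extrinsics"]
    v,u=np.mgrid[:z.shape[0],:z.shape[1]]
    P=np.stack([(u-K[0,2])/K[0,0]*z,(v-K[1,2])/K[1,1]*z,z],-1)
    return (P-E[:3,3])@E[:3,:3]
E
python3 - <<'E'
import numpy as np,cv2
from h import *
d=np.load("pics/top0.npz");W=cloud(d);im=d["pixels"]
c=im[150:270,140:300][:,:,::-1]
cv2.imwrite("pics/crop0.png",cv2.resize(c,(800,600),interpolation=cv2.INTER_CUBIC))
x,y,z=W[...,0],W[...,1],W[...,2];mx=im.max(-1)
roi=np.zeros(z.shape,bool);roi[150:262,145:285]=1
roi&=d["z_map"]>0
def rect(m,n):
    p=W[m][:,:2].astype(np.float32);print(n,len(p),cv2.minAreaRect(p),W[m].mean(0))
k=cv2.connectedComponents((roi&(z>118)&(z<140)&(mx>90)&(np.mgrid[:420,:560][1]<205)).astype(np.uint8))[1]
rect(k==np.argmax(np.bincount(k[k>0])),"carton top")
b=(roi&(z>3.5)&(z<13)).astype(np.uint8)
n,l,st,ce=cv2.connectedComponentsWithStats(b)
for i in range(1,n):
    if st[i,4]>60: rect(l==i,"board%d"%i)
dark=roi&(mx<70)
for a,bb in((150,190),(170,190),(112,150)):
    m=(dark&(z>a)&(z<bb)).astype(np.uint8);n,l,st,ce=cv2.connectedComponentsWithStats(m)
    for i in range(1,n):
        if st[i,4]>8: rect(l==i,f"dark{a} px{ce[i].round()}")
m=roi&(z>30)&(z<100)&(mx<90)
rect(m,"low")
E
```

```text
carton top 937 ((607.0592041015625, 161.8725128173828), (66.89849853515625, 81.42499542236328), 58.70275115966797) [603.09657008 157.44062086 131.34867808]
board149 1251 ((567.4464111328125, 99.00148010253906), (197.40365600585938, 92.28116607666016), 60.65476989746094) [573.31710181  97.57266208   7.91297461]
board244 451 ((490.4892578125, 46.16716766357422), (155.18673706054688, 56.581932067871094), 80.66852569580078) [490.48271701  37.36085803   7.80779499]
dark150 px[229. 219.] 88 ((513.2418823242188, 28.945159912109375), (14.612458229064941, 19.122716903686523), 74.59375762939453) [512.53523169  28.73803893 170.9483036 ]
dark150 px[255. 223.] 92 ((506.22711181640625, -21.9316463470459), (12.911046028137207, 22.973102569580078), 81.00904846191406) [503.91766107 -22.25946456 176.43135934]
dark170 px[228. 218.] 51 ((513.8443603515625, 31.10720443725586), (10.027525901794434, 19.158592224121094), 73.34760284423828) [513.13247519  31.11818904 178.95826349]
dark170 px[254. 222.] 74 ((506.4124755859375, -21.96097755432129), (12.911046028137207, 22.59772491455078), 81.00904846191406) [505.64265884 -22.28101325 180.08682618]
dark112 px[235. 225.] 53 ((511.23980712890625, 19.27682113647461), (9.53516960144043, 19.7264461517334), 68.50682067871094) [510.36951212  19.59188061 132.28170529]
dark112 px[255. 231.] 20 ((495.92523193359375, -21.365909576416016), (2.705594539642334, 12.363262176513672), 4.391862869262695) [495.73932547 -21.39134024 132.11157085]
low 660 ((621.565673828125, 61.62346649169922), (230.20826721191406, 243.86526489257812), 77.87028503417969) [535.80711901  66.65180619  64.22026514]
```

View pics/crop0.png

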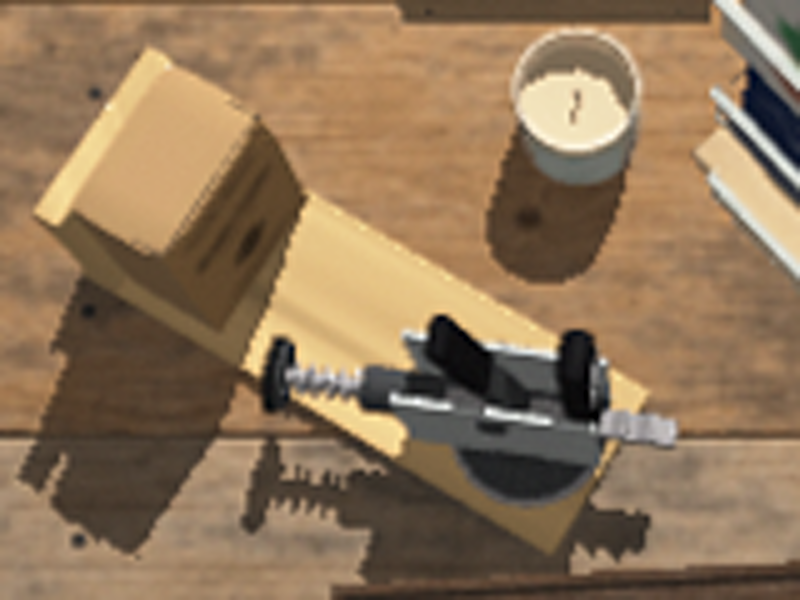

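The crop shows the board's rear corners at full-image pixels (269.6,229) and (250.4,260.6). The grip top is at about (255,221), the trigger top at (228,216) and the pad at (196,225). The carton's near face is square to the board.

```bash
cat >> h.py <<'E'
def ray(d,u,v,h):
    K=d["camera_matrix"];E=d["extrinsics"];R=E[:3,:3]
    r=R.T@np.linalg.inv(K)@[u,v,1];c=-R.T@E[:3,3]
    return c+r*(h-c[2])/r[2]
def steps(a,b,ypr0,n=1):
    """world delta a->b in tool axes (tool down, yaw ypr0), cm"""
    d=np.array(b)-np.array(a);s,c=np.sin(ypr0),np.cos(ypr0)
    return np.round(np.array([d[0]*c+d[1]*s,d[0]*s-d[1]*c,-d[2]])/10/n,3)
E
python3 - <<'E'
import numpy as np
from h import *
d=np.load("pics/top0.npz")
f=lambda cu,cv,h:ray(d,140+cu/5-.4,150+cv/5-.4,h)
A=f(648,395,8);B=f(552,553,8);C=f(308,192,8);D=f(245,368,8)
ang=lambda p,q:np.degrees(np.arctan2(*(q-p)[:2][::-1]))
print(A,B,"w",np.linalg.norm(A-B),"right edge",ang(A,C),"left",ang(B,D),"rear perp",ang(A,B)-90)
th=np.radians(np.mean([ang(A,C),ang(B,D)]));u=np.array([np.cos(th),np.sin(th)])
ax=(A+B)[:2]/2+40*u;print("axis",ax,np.degrees(th))
# carton top corners z=133
T=[f(*p,133) for p in((157,254),(255,115),(75,212),(162,62))]
for t in T: print("ct",t[:2],"along",(t[:2]-ax)@u)
W=cloud(d);im=d["pixels"];mx=im.max(-1);r=np.zeros(mx.shape,bool);r[205:250,190:285]=1
x,y,z=np.moveaxis(W,-1,0)
n1=r&(mx<70)&(z>172)&(z<190)
g=W[n1&(y<5)].mean(0);t=W[n1&(y>5)].mean(0)
print("grip",g,"trig",t,"head",ang(g,t),"axis from grip",g[:2]+29*(t-g)[:2]/np.linalg.norm((t-g)[:2]))
p=r&(mx<70)&(z>35)&(z<75)&(y>90);q=W[p]
print("pad",len(q),q.mean(0),"dist",np.linalg.norm(q.mean(0)[:2]-ax),ang(np.r_[ax,0],q.mean(0)))
E
```

```text
[528.2916997 -49.0865298   8.       ] [453.31559448  -5.07595064   8.        ] w 86.93875679394942 right edge 58.83773202074594 left 59.14101248809513 rear perp 59.58729024326408
axis [511.41152954   7.20162986] 58.98937225442052
ct [561.94260651 156.8380117 ] along 154.28257830323568
ct [623.85613288 118.31800448] along 153.16583506740255
ct [580.29419702 192.61079223] along 194.3971034852431
ct [647.73922011 159.46715943] along 200.73810974816337
grip [505.59631289 -22.19020091 180.20235348] trig [513.66965523  31.35875568 179.83173473] head 81.42633697389878 axis from grip [509.91965693   6.48572446]
pad 62 [524.4282748  116.61645192  61.00767786] dist 110.18638275021851 83.21558411584353
```

Request:
{"name": "apply_moves", "arguments": {"rows": [[[0, 0, 0, 5.7, 1], [0, 0, 0, 5.7, 1], [0, 0, 0, 5.7, 1], [0, 0, 0, 5.7, 1], [0, 0, 0, 0, 1]]]}}

```text
time: 0.52
tcp_pos: [134.4, -507.3, 226.4]
tcp_rot: [-3.141, 0.0, -0.143]
wrist_force: [-0.5, 0.4, -0.4]
opening: 91.5
gripper_force: 0.0
```

```bash
python3 - <<'E'
from bench import observe
from h import *
s=observe();print(s["tcp_pos"],s["tcp_rot"]);y=s["tcp_rot"][2]
p=s["tcp_pos"]
for q,n in(((290,-300,227),8),((370,-150,227),6),((440,-30,227),5),((509.4,-.9,227),4)):
    print(n,steps(p,q,y,n));p=np.array(q)
E
```

```text
[ 134.35532848 -507.32030319  226.35320138] [-3.14086982e+00  1.72967407e-04 -1.42654091e-01]
8 [ 1.557 -2.842 -0.008]
6 [ 0.964 -2.664  0.   ]
5 [ 1.045 -2.575  0.   ]
4 [ 1.614 -0.967 -0.   ]
```

Request:
{"name": "apply_moves", "arguments": {"rows": [[[1.56, -2.84, 0, 0, 1], [1.56, -2.84, 0, 0, 1], [1.56, -2.84, 0, 0, 1], [1.56, -2.84, 0, 0, 1], [1.56, -2.84, 0, 0, 1], [1.56, -2.84, 0, 0, 1], [1.56, -2.84, 0, 0, 1], [1.56, -2.84, 0, 0, 1]]]}}

```text
time: 1.18
tcp_pos: [290.0, -298.4, 226.7]
tcp_rot: [-3.142, -0.0, -0.136]
wrist_force: [0.2, -0.0, 0.4]
opening: 91.8
gripper_force: 0.0
```

Request:
{"name": "apply_moves", "arguments": {"rows": [[[0.96, -2.66, 0, 0, 1], [0.96, -2.66, 0, 0, 1], [0.96, -2.66, 0, 0, 1], [0.96, -2.66, 0, 0, 1], [0.96, -2.66, 0, 0, 1], [0.96, -2.66, 0, 0, 1]]]}}

```text
time: 1.68
tcp_pos: [369.0, -148.4, 226.7]
tcp_rot: [3.142, 0.0, -0.136]
wrist_force: [0.2, -1.1, -0.7]
opening: 91.5
gripper_force: 0.0
```

Request:
{"name": "apply_moves", "arguments": {"rows": [[[1.04, -2.58, 0, 0, 1], [1.04, -2.58, 0, 0, 1], [1.04, -2.58, 0, 0, 1], [1.04, -2.58, 0, 0, 1], [1.04, -2.58, 0, 0, 1], [0, 0, 0, 0, 1], [0, 0, 0, 0, 1]]]}}

```text
time: 2.27
tcp_pos: [438.1, -28.2, 226.4]
tcp_rot: [3.141, 0.001, -0.134]
wrist_force: [-0.5, -0.6, -0.5]
opening: 91.8
gripper_force: 0.0
```

Request:
{"name": "apply_moves", "arguments": {"rows": [[[1.67, -0.92, 0, 0, 1], [1.67, -0.92, 0, 0, 1], [1.67, -0.92, 0, 0, 1], [1.67, -0.92, 0, 0, 1], [0, 0, 0, 0, 1], [0, 0, 0, 0, 1]]]}}

```text
time: 2.77
tcp_pos: [508.9, -2.9, 226.2]
tcp_rot: [3.141, 0.001, -0.138]
wrist_force: [-0.7, -0.7, 0.2]
opening: 92.1
gripper_force: 0.0
```

```bash
python3 - <<'E'
from bench import observe,vision
from h import *
s=observe();print(s["tcp_pos"],s["tcp_rot"])
o=[]
for n in("wrist","side"):
    d=vision.get_image(n);np.savez(f"pics/{n}1.npz",**d);o.append(d["pixels"][:,:,::-1])
print(d["camera_matrix"])
w=np.load("pics/wrist1.npz");print(w["camera_matrix"],w["extrinsics"])
im=np.hstack([cv2.resize(o[0],(400,300)),cv2.resize(o[1][130:310,180:420],(400,300))])
cv2.imwrite("pics/a1.png",im)
E
```

```text
[508.94334701  -2.87462929 226.15940707] [ 3.14108451e+00  1.39118671e-03 -1.38157186e-01]
[[401.01404563   0.         279.58530153]
 [  0.         401.01404563 205.93221554]
 [  0.           0.           1.        ]]
[[325.1922621    0.         277.09594189]
 [  0.         325.1922621  208.325012  ]
 [  0.           0.           1.        ]] [[-1.38917038e-01 -9.90303157e-01 -1.30887081e-03  6.88772830e+01]
 [-9.54161555e-01  1.33493149e-01  2.67871808e-01  4.52980502e+02]
 [-2.65099572e-01  3.84608323e-02 -9.63453674e-01  5.23545797e+02]
 [ 0.00000000e+00  0.00000000e+00  0.00000000e+00  1.00000000e+00]]
```

View pics/a1.png

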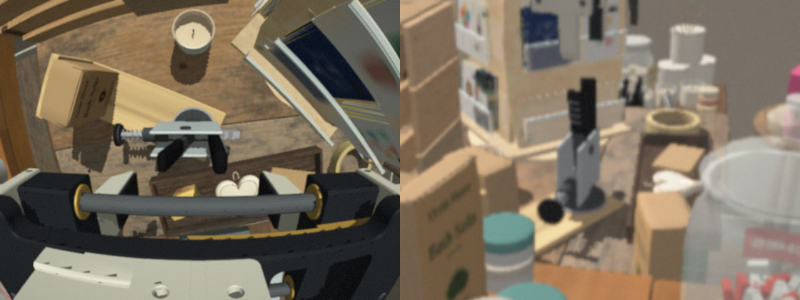

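The wrist view shows the press between the open fingers, with its levers at about (190,150). The side view shows the grip, trigger and pad all clear. The tool is in line, so I'll lower it with the fingers open.

Request:
{"name": "apply_moves", "arguments": {"rows": [[[0, -0.2, 2, 0, 1], [0, 0, 1.5, 0, 1], [0, 0, 1.0, 0, 1], [0, 0, 0.5, 0, 1], [0, 0, 0, 0, 1], [0, 0, 0, 0, 1]]]}}

```text
time: 3.37
tcp_pos: [509.6, -0.4, 177.2]
tcp_rot: [3.141, -0.0, -0.139]
wrist_force: [0.6, 1.0, 1.0]
opening: 91.8
gripper_force: 0.0
```

Request:
{"name": "apply_moves", "arguments": {"rows": [[[0, 0, 1, 0, 1], [0, 0, 1, 0, 1], [0, 0, 1, 0, 1], [0, 0, 1, 0, 1], [0, 0, 0, 0, 1]]]}}

```text
time: 3.78
tcp_pos: [508.1, 0.2, 134.1]
tcp_rot: [3.142, 0.004, -0.139]
wrist_force: [-0.6, 0.2, -0.7]
opening: 91.5
gripper_force: 0.0
```

```bash
python3 - <<'E'
from bench import observe,vision
from h import *
s=observe();print(s["tcp_pos"],s["tcp_rot"])
o=[]
for n in("top","side"):
    d=vision.get_image(n);np.savez(f"pics/{n}2.npz",**d);o.append(d["pixels"][:,:,::-1])
im=np.hstack([cv2.resize(o[0][160:280,145:305],(400,300)),cv2.resize(o[1][130:310,180:420],(400,300))])
cv2.imwrite("pics/a2.png",im)
E
```

```text
[5.08124773e+02 1.69588385e-01 1.34125334e+02] [ 3.14154247  0.0044592  -0.1390709 ]
```

View pics/a2.png

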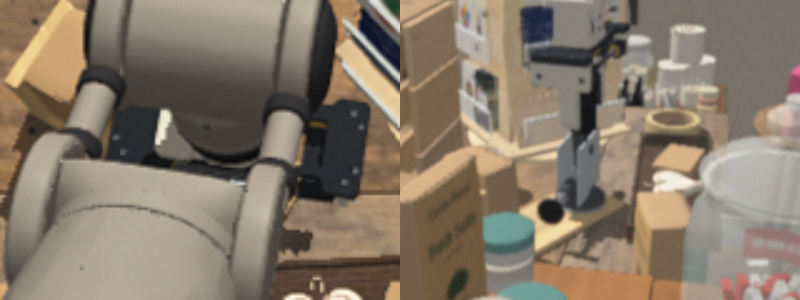

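The side view shows the front finger just ahead of the trigger, with no contact force. The pad is visible at about (550,210) in the pair. Next is the first squeeze.

Request:
{"name": "apply_moves", "arguments": {"rows": [[[0, 0.2, 0, 0, 0.8], [0, 0.2, 0, 0, 0.7], [0, 0.2, 0, 0, 0.6], [0, 0.2, 0, 0, 0.5], [0, 0.1, 0, 0, 0.4], [0, 0, 0, 0, 0.3], [0, 0, 0, 0, 0.3]]]}}

```text
time: 4.47
tcp_pos: [508.8, -7.9, 137.1]
tcp_rot: [-3.139, -0.001, -0.14]
wrist_force: [1.8, 13.4, 4.6]
opening: 50.2
gripper_force: 7.1
```

Request:
{"name": "apply_moves", "arguments": {"rows": [[[0, 0, 0, 0, 0.3], [0, 0, 0, 0, 0.3], [0, 0, 0, 0, 0.3]]]}}

```text
time: 4.72
tcp_pos: [508.2, -11.7, 137.0]
tcp_rot: [3.137, -0.0, -0.14]
wrist_force: [-2.8, -10.5, 5.4]
opening: 38.0
gripper_force: 30.9
```

Fully squeezed: opening 38 mm, grip force 31 N. Now I'll swing the head about its axis.

Request:
{"name": "apply_moves", "arguments": {"rows": [[[-0.12, 0.1, 0, 3.8, 0.3], [-0.12, 0.1, 0, 3.8, 0.3], [-0.12, 0, 0, 3.8, 0.3], [-0.12, 0, 0, 3.8, 0.3], [-0.12, 0, 0, 3.8, 0.3], [-0.12, 0, 0, 3.8, 0.3], [0, 0, 0, 0, 0.3], [0, 0, 0, 0, 0.3]]]}}

```text
time: 5.38
tcp_pos: [501.8, -9.2, 137.1]
tcp_rot: [-3.141, -0.002, -0.536]
wrist_force: [1.6, 0.1, 4.7]
opening: 37.4
gripper_force: 30.0
```

```bash
python3 - <<'E'
from bench import observe,vision
from h import *
s=observe();print(s["tcp_pos"],s["tcp_rot"],s["wrist_torque"])
a=59.2*np.pi/180;r=s["tcp_pos"][:2]-[510.5,7];print("along/lat",r@[np.cos(a),np.sin(a)],r@[-np.sin(a),np.cos(a)])
o=[]
for n in("wrist","side"):
    d=vision.get_image(n);np.savez(f"pics/{n}3.npz",**d);o.append(d["pixels"][:,:,::-1])
im=np.hstack([cv2.resize(o[0][60:300,40:360],(400,300)),cv2.resize(o[1][190:310,200:360],(400,300))])
cv2.imwrite("pics/a3.png",im)
E
```

```text
[501.84596358  -9.2174845  137.06142153] [-3.14117859e+00 -1.80454307e-03 -5.35936045e-01] [ 0.68930596 -0.59030457 -0.26440624]
along/lat -18.361406414590974 -0.8705769978443332
```

View pics/a3.png

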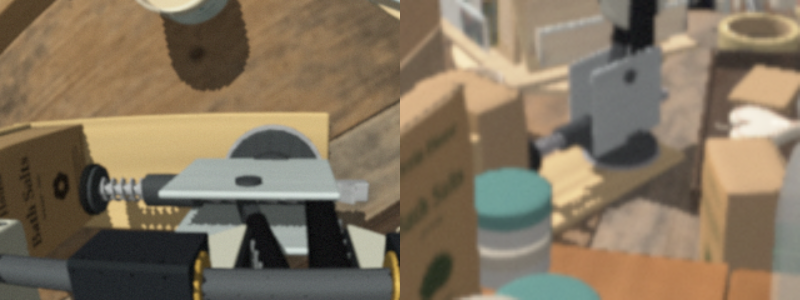

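The wrist view shows the press in line with the board: pad at crop (93,188), carton near face at about x=85, far board edge running (35,122) to (330,113). I'll measure the angle by casting rays.

```bash
cat >> h.py <<'E'
def fray(d,u,v,h):
    K=d["camera_matrix"];E=d["extrinsics"];R=E[:3,:3]
    a=(u-K[0,2])/K[0,0];b=(v-K[1,2])/K[1,1];r=np.hypot(a,b)
    q=R.T@np.array([a/r*np.sin(r),b/r*np.sin(r),np.cos(r)]);c=-R.T@E[:3,3]
    return c+q*(h-c[2])/q[2]
def fcloud(d):
    z=d["z_map"].astype(float);K=d["camera_matrix"];E=d["extrinsics"]
    v,u=np.mgrid[:z.shape[0],:z.shape[1]]
    a=(u-K[0,2])/K[0,0];b=(v-K[1,2])/K[1,1];r=np.hypot(a,b);t=np.tan(r)/r
    return (np.stack([a*t*z,b*t*z,z],-1)-E[:3,3])@E[:3,:3]
E
python3 - <<'E'
from h import *
d=np.load("pics/wrist3.npz");W=fcloud(d);ang=lambda p,q:np.degrees(np.arctan2(*(q-p)[:2][::-1]))
f=lambda x,y,h:fray(d,40+x*.8-.1,60+y*.8-.1,h)
print("board edge",ang(f(329,113,8),f(60,121,8)),ang(f(329,113,8),f(180,116,8)))
B=f(329,113,8);print(B)
print("plate far edge z110",ang(f(336,158,110),f(188,158,110)),f(336,158,110),f(188,158,110))
z=W[...,2]
mx=d["pixels"].max(-1);v,u=np.mgrid[:420,:560]
def ln(m,n):
    p=W[m][:,:2].astype(np.float32);l=cv2.fitLine(p,cv2.DIST_HUBER,0,.01,.01).ravel();print(n,len(p),np.degrees(np.arctan2(l[1],l[0])),W[m].mean(0))
R=(u>170)&(u<310)&(v>180)&(v<250)
ln(R&(z>106)&(z<113),"plates")
a=np.radians(59.2);c=np.array([np.cos(a),np.sin(a)]);al=(W[...,:2]-[510.5,7])@c;la=(W[...,:2]-[510.5,7])@[-c[1],c[0]]
m=(u>90)&(u<125)&(v>185)&(v<235)&(z>30)&(z<75)&(mx<80)
print("pad",m.sum(),np.percentile(al[m],[5,50,95]),np.percentile(la[m],[5,50,95]))
m=(u>45)&(u<110)&(v>160)&(v<230)&(z>30)&(z<120)&(mx>90)
print("face",m.sum(),np.percentile(al[m],[5,25,50,75,95])); ln(m,"face")
E
```

```text
board edge 59.19124476494372 59.68700996465839
[530.02482515 -51.41405228   8.        ]
plate far edge z110 59.018130724277874 [522.21604735 -41.66025994 110.        ] [558.10445417  18.11091399 110.        ]
plates 1124 58.217182 [525.59563404   0.92464599 108.84341681]
pad 985 [114.57164451 118.14108657 149.49184824] [-18.72807659  -4.55489794  13.82107756]
face 361 [149.3208124  150.76647881 160.8809877  177.22500742 202.15974802]
face 361 58.80569 [633.12187465 127.23001828  58.88512089]
```

The head is aligned to within about 1° and the carton face is at about 150 mm. Now I'll pump.

Request:
{"name": "apply_moves", "arguments": {"rows": [[[0, -0.3, 0, 0, 0.6], [0, -0.3, 0, 0, 0.8], [0, -0.4, 0, 0, 1], [0, 0, 0, 0, 1], [0, 0, 0, 0, 1], [0, 0, 0, 0, 1], [0, 0, 0, 0, 1], [0, 0, 0, 0, 1]]]}}

```text
time: 6.15
tcp_pos: [505.8, -0.1, 136.3]
tcp_rot: [3.141, 0.001, -0.536]
wrist_force: [-0.2, -0.7, -0.5]
opening: 86.8
gripper_force: 0.0
```

Request:
{"name": "apply_moves", "arguments": {"rows": [[[0, 0.2, 0, 0, 0.8], [0, 0.2, 0, 0, 0.7], [0, 0.2, 0, 0, 0.6], [0, 0.2, 0, 0, 0.5], [0, 0.2, 0, 0, 0.4], [0, 0, 0, 0, 0.3], [0, 0, 0, 0, 0.3], [0, 0, 0, 0, 0.3]]]}}

```text
time: 6.82
tcp_pos: [502.8, -6.9, 137.9]
tcp_rot: [-3.136, -0.002, -0.538]
wrist_force: [-4.4, -6.2, 8.9]
opening: 42.4
gripper_force: 22.7
```

Request:
{"name": "apply_moves", "arguments": {"rows": [[[0, 0, 0, 0, 0.3], [0, 0, 0, 0, 0.3], [0, 0, 0, 0, 0.3], [0, 0, 0, 0, 0.3]]]}}

```text
time: 7.15
tcp_pos: [501.5, -9.1, 137.8]
tcp_rot: [-3.141, -0.002, -0.538]
wrist_force: [-1.9, 0.2, 8.6]
opening: 37.4
gripper_force: 29.9
```

```bash
cat > m.py <<'E'
import sys
from bench import observe,vision
from h import *
k=sys.argv[1]
d=vision.get_image("wrist");np.savez(f"pics/wrist{k}.npz",**d)
c=d["pixels"][130:270,60:340][:,:,::-1];cv2.imwrite(f"pics/w{k}.png",cv2.resize(c,(800,400),interpolation=cv2.INTER_CUBIC))
W=fcloud(d);z=W[...,2];mx=d["pixels"].max(-1);v,u=np.mgrid[:420,:560]
a=np.radians(59.2);c=np.array([np.cos(a),np.sin(a)]);al=(W[...,:2]-[510.5,7])@c;la=(W[...,:2]-[510.5,7])@[-c[1],c[0]]
# pad rim, top part (z 62..70): along-profile of dark points; rod behind lies lower
m=(abs(la)<12)&(z>60)&(z<72)&(al>95)&(al<160)&(mx<75)
print("rim",m.sum(),np.percentile(al[m],[5,25,50,75,95]).round(1) if m.any() else "")
m=(abs(la)<40)&(z>80)&(z<120)&(al>140)&(al<165);print("face",m.sum(),np.median(al[m]).round(1))
m=(abs(la)<9)&(z>40)&(z<130)&(al<-30)&(al>-140);print("rod rear",m.sum(),np.percentile(al[m],[1,5,50]).round(1) if m.any() else "")
s=observe();print(s["time"],s["tcp_rot"][2],s["opening"],s["wrist_force"])
E
python3 m.py 4
```

```text
rim 323 [126.6 127.7 129.9 132.5 148.6]
face 2308 149.1
rod rear 159 [-49.6 -49.5 -46.2]
7.2 -0.5376263820948712 37.58586289393405 [-1.75682599  1.04572681  7.63076011]
```

View pics/w4.png

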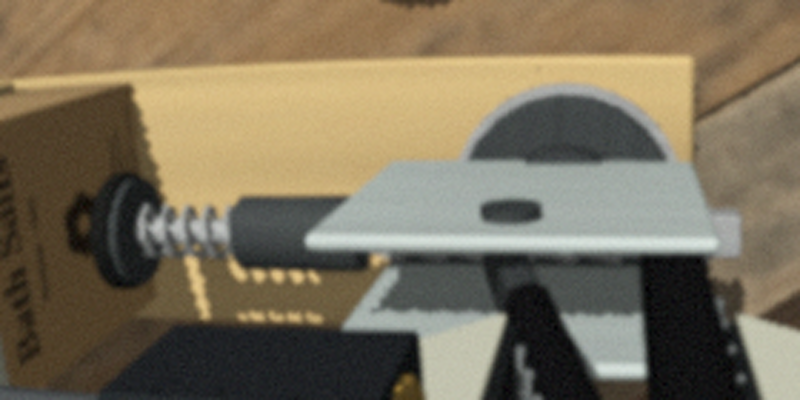

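Pad now at about 133 mm with the carton face at 149.5 mm, and the spring is still fully out (crop x 100–160). Next squeeze.

Request:
{"name": "apply_moves", "arguments": {"rows": [[[0, -0.3, 0, 0, 0.6], [0, -0.3, 0, 0, 0.8], [0, -0.4, 0, 0, 1], [0, 0, 0, 0, 1], [0, 0, 0, 0, 1], [0, 0, 0, 0, 1], [0, 0, 0, 0, 1], [0, 0, 0, 0, 1]]]}}

```text
time: 7.87
tcp_pos: [506.1, -0.3, 136.6]
tcp_rot: [3.141, 0.0, -0.537]
wrist_force: [-0.6, 0.4, 0.4]
opening: 86.7
gripper_force: 0.0
```

Request:
{"name": "apply_moves", "arguments": {"rows": [[[0, 0.2, 0, 0, 0.8], [0, 0.2, 0, 0, 0.7], [0, 0.2, 0, 0, 0.6], [0, 0.2, 0, 0, 0.5], [0, 0.2, 0, 0, 0.4], [0, 0, 0, 0, 0.3], [0, 0, 0, 0, 0.3], [0, 0, 0, 0, 0.3]]]}}

```text
time: 8.53
tcp_pos: [502.8, -7.0, 137.9]
tcp_rot: [-3.137, -0.002, -0.538]
wrist_force: [-4.4, -5.7, 8.5]
opening: 42.3
gripper_force: 22.6
```

Request:
{"name": "apply_moves", "arguments": {"rows": [[[0, 0, 0, 0, 0.3], [0, 0, 0, 0, 0.3], [0, 0, 0, 0, 0.3], [0, 0, 0, 0, 0.3]]]}}

```text
time: 8.87
tcp_pos: [501.5, -9.1, 137.8]
tcp_rot: [-3.141, -0.002, -0.538]
wrist_force: [-1.7, -1.2, 8.6]
opening: 37.5
gripper_force: 29.9
```

```bash
python3 m.py 5
```

```text
rim 403 [ 96.7 138.6 140.5 143.6 148.6]
face 2305 149.1
rod rear 8 [-37.2 -37.2 -37. ]
8.9167 -0.5376141256906573 37.65693650598787 [-2.29777003  0.26411947  7.96823233]
```

The rod moved exactly one tooth. Next squeeze, which should bring first contact.

Request:
{"name": "apply_moves", "arguments": {"rows": [[[0, -0.3, 0, 0, 0.6], [0, -0.3, 0, 0, 0.8], [0, -0.4, 0, 0, 1], [0, 0, 0, 0, 1], [0, 0, 0, 0, 1], [0, 0, 0, 0, 1], [0, 0, 0, 0, 1], [0, 0, 0, 0, 1]]]}}

```text
time: 9.58
tcp_pos: [506.0, -0.3, 136.5]
tcp_rot: [3.141, 0.001, -0.537]
wrist_force: [-0.5, 0.6, -0.8]
opening: 86.4
gripper_force: 0.0
```

Request:
{"name": "apply_moves", "arguments": {"rows": [[[0, 0.2, 0, 0, 0.8], [0, 0.2, 0, 0, 0.7], [0, 0.2, 0, 0, 0.6], [0, 0.2, 0, 0, 0.5], [0, 0.2, 0, 0, 0.4], [0, 0, 0, 0, 0.3], [0, 0, 0, 0, 0.3], [0, 0, 0, 0, 0.3]]]}}

```text
time: 10.25
tcp_pos: [502.8, -7.0, 137.9]
tcp_rot: [-3.137, -0.002, -0.538]
wrist_force: [-4.7, -5.7, 8.1]
opening: 42.7
gripper_force: 23.4
```

Request:
{"name": "apply_moves", "arguments": {"rows": [[[0, 0, 0, 0, 0.3], [0, 0, 0, 0, 0.3], [0, 0, 0, 0, 0.3], [0, 0, 0, 0, 0.3]]]}}

```text
time: 10.58
tcp_pos: [501.5, -9.1, 137.8]
tcp_rot: [-3.141, -0.002, -0.538]
wrist_force: [-1.8, 1.0, 7.2]
opening: 37.4
gripper_force: 30.0
```

```bash
python3 m.py 6
```

```text
rim 497 [ 98.5 109.6 140.5 144.1 148.4]
face 2307 149.2
rod rear 10 [-37.1 -37.1 -36.9]
10.6333 -0.5376182595341812 37.636915596325174 [-1.86374975  0.80561499  7.60943651]
```

View pics/w6.png

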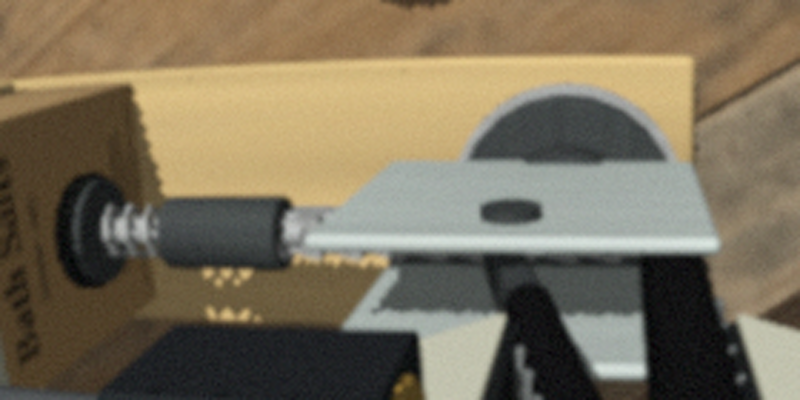

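The pad is on the carton face (crop x≈60–125) and the spring has shortened: the barrel front is at x=160, against 235 before. I'll measure the barrel-to-pad distance across the frames.

```bash
cat > sp.py <<'E'
import sys
from h import *
a=np.radians(59.2);c=np.array([np.cos(a),np.sin(a)])
# dark barrel extents along the press: silhouette row scan at top of the barrel, per frame
for k in sys.argv[1:]:
    d=np.load(f"pics/wrist{k}.npz");W=fcloud(d);z=W[...,2];p=d["pixels"].astype(int);mx=p.max(-1)
    al=(W[...,:2]-[510.5,7])@c;la=(W[...,:2]-[510.5,7])@[-c[1],c[0]]
    m=(abs(la)<6)&(z>48)&(z<75)&(al>60)&(al<148)
    h,_=np.histogram(al[m&(mx<90)],np.arange(60,150,2));g,_=np.histogram(al[m&(mx>=90)],np.arange(60,150,2))
    print(k,"dark:",*[f"{60+2*i}:{a}/{b}" for i,(a,b) in enumerate(zip(h,g))])
E
python3 sp.py 4 5 6
```

```text
4 dark: 60:13/0 62:14/0 64:15/0 66:16/4 68:18/7 70:29/0 72:34/0 74:28/0 76:31/0 78:28/0 80:31/0 82:29/0 84:30/0 86:28/0 88:32/0 90:15/6 92:2/12 94:0/8 96:0/8 98:10/26 100:1/33 102:0/3 104:2/17 106:5/41 108:1/9 110:0/3 112:6/24 114:7/33 116:0/2 118:3/12 120:15/32 122:1/9 124:0/2 126:129/3 128:38/0 130:31/0 132:31/0 134:7/0 136:0/0 138:0/0 140:0/0 142:0/0 144:0/0 146:16/0
5 dark: 60:0/2 62:0/2 64:0/0 66:32/4 68:20/6 70:29/0 72:29/0 74:33/0 76:30/0 78:31/0 80:28/0 82:31/0 84:28/0 86:32/0 88:27/0 90:25/0 92:33/0 94:24/1 96:24/0 98:31/0 100:24/1 102:19/8 104:1/5 106:0/9 108:0/7 110:9/24 112:2/33 114:0/3 116:4/10 118:5/38 120:1/16 122:0/3 124:11/25 126:2/29 128:1/2 130:4/7 132:12/25 134:1/13 136:2/3 138:123/3 140:36/0 142:30/0 144:23/0 146:14/0
6 dark: 60:0/2 62:0/2 64:0/0 66:0/8 68:0/9 70:0/16 72:0/24 74:0/20 76:8/30 78:70/1 80:28/0 82:27/0 84:34/0 86:26/0 88:27/0 90:31/0 92:30/0 94:26/1 96:23/1 98:28/0 100:27/0 102:26/2 104:27/0 106:28/0 108:27/0 110:24/0 112:28/0 114:19/2 116:0/0 118:6/5 120:2/29 122:1/5 124:5/6 126:14/28 128:3/13 130:2/3 132:17/14 134:3/23 136:0/5 138:46/4 140:97/1 142:38/0 144:24/0 146:22/0
```

Plunger compression is now about 10.5 mm (gap 35 to 24), which is in range but low. I'll take a partial extra squeeze towards mid-travel, in small measured steps.

Request:
{"name": "apply_moves", "arguments": {"rows": [[[0, -0.3, 0, 0, 0.6], [0, -0.3, 0, 0, 0.8], [0, -0.4, 0, 0, 1], [0, 0, 0, 0, 1], [0, 0, 0, 0, 1], [0, 0, 0, 0, 1], [0, 0, 0, 0, 1], [0, 0, 0, 0, 1]]]}}

```text
time: 11.3
tcp_pos: [506.0, -0.3, 136.5]
tcp_rot: [3.141, 0.0, -0.537]
wrist_force: [0.3, -0.6, 0.3]
opening: 86.1
gripper_force: 0.0
```

Request:
{"name": "apply_moves", "arguments": {"rows": [[[0, 0.2, 0, 0, 0.8], [0, 0.2, 0, 0, 0.7], [0, 0.2, 0, 0, 0.6], [0, 0.2, 0, 0, 0.58], [0, 0.2, 0, 0, 0.58], [0, 0, 0, 0, 0.58], [0, 0, 0, 0, 0.58], [0, 0, 0, 0, 0.58]]]}}

```text
time: 11.97
tcp_pos: [503.0, -6.8, 137.9]
tcp_rot: [-3.136, -0.003, -0.538]
wrist_force: [5.4, 12.0, 5.5]
opening: 53.5
gripper_force: 6.6
```

```bash
python3 m.py 7; python3 sp.py 7
```

```text
rim 557 [ 98.9 110.2 142.6 145.9 150.8]
face 2306 151.3
rod rear 10 [-37.1 -37.1 -36.7]
12.0167 -0.5377369765952984 53.116902222281 [ 4.92718226 12.87177824  4.06601588]
7 dark: 60:0/6 62:0/4 64:0/2 66:0/2 68:0/6 70:2/31 72:0/22 74:0/19 76:0/25 78:7/26 80:10/29 82:45/11 84:32/0 86:31/0 88:30/0 90:28/0 92:27/0 94:29/0 96:26/0 98:30/0 100:26/0 102:26/0 104:25/2 106:30/0 108:26/0 110:27/0 112:22/0 114:25/0 116:26/0 118:19/0 120:7/0 122:2/19 124:0/5 126:0/7 128:16/21 130:3/22 132:0/1 134:8/11 136:12/23 138:4/3 140:15/5 142:126/0 144:42/0 146:21/0
```

The carton has slid about 2 mm to seat near the fence, and the plunger is at about 13 mm. One more small step.

Request:
{"name": "apply_moves", "arguments": {"rows": [[[0, 0, 0, 0, 0.53], [0, 0, 0, 0, 0.53], [0, 0, 0, 0, 0.53], [0, 0, 0, 0, 0.53], [0, 0, 0, 0, 0.53], [0, 0, 0, 0, 0.53]]]}}

```text
time: 12.52
tcp_pos: [503.3, -6.3, 138.0]
tcp_rot: [-3.135, -0.003, -0.538]
wrist_force: [5.6, 14.1, 5.2]
opening: 48.4
gripper_force: 7.6
```

```bash
python3 m.py 8; python3 sp.py 8
```

```text
rim 557 [ 98.7 111.3 142.4 146.  150.7]
face 2353 151.3
rod rear 9 [-37.1 -37.  -36.9]
12.5667 -0.5375626156873856 48.808122445861 [ 6.38421989 13.99654899  4.84692593]
8 dark: 60:0/10 62:0/3 64:0/3 66:0/3 68:0/6 70:0/28 72:1/26 74:0/21 76:0/19 78:2/29 80:5/38 82:17/10 84:56/2 86:28/0 88:27/0 90:31/0 92:28/0 94:28/0 96:27/1 98:23/3 100:25/0 102:30/0 104:22/2 106:26/1 108:27/0 110:27/0 112:28/0 114:26/0 116:25/0 118:23/0 120:14/0 122:3/8 124:0/3 126:1/7 128:16/18 130:4/22 132:0/1 134:10/14 136:12/23 138:0/6 140:18/2 142:116/2 144:38/0 146:29/0
```

View pics/w8.png

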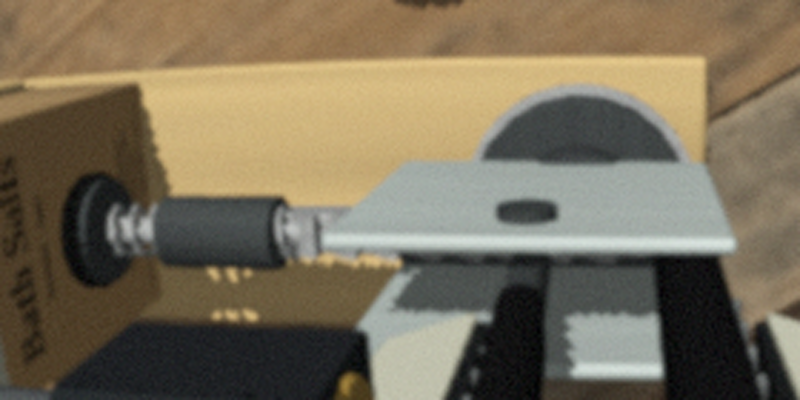

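The pad bears on the carton with the barrel front at crop x≈155 and the pad rear at ≈120, so the plunger is at about 13.5 mm. One last small step.

Request:
{"name": "apply_moves", "arguments": {"rows": [[[0, 0.1, 0, 0, 0.5], [0, 0.1, 0, 0, 0.46], [0, 0, 0, 0, 0.46], [0, 0, 0, 0, 0.46], [0, 0, 0, 0, 0.46], [0, 0, 0, 0, 0.46], [0, 0, 0, 0, 0.46], [0, 0, 0, 0, 0.46]]]}}

```text
time: 13.23
tcp_pos: [502.3, -7.9, 138.0]
tcp_rot: [-3.135, -0.003, -0.538]
wrist_force: [5.9, 14.3, 4.2]
opening: 42.2
gripper_force: 8.1
```

```bash
python3 m.py 9; python3 sp.py 9
```

```text
rim 594 [ 99.1 112.2 142.1 145.7 150.8]
face 2319 151.3
rod rear 10 [-37.3 -37.3 -37.1]
13.2833 -0.5376475612697689 42.43564043546667 [ 6.52507746 14.71980246  5.20458299]
9 dark: 60:0/2 62:0/5 64:0/6 66:0/3 68:0/6 70:0/9 72:0/22 74:7/31 76:1/30 78:0/24 80:0/37 82:0/4 84:0/22 86:51/15 88:40/4 90:29/0 92:28/0 94:29/0 96:24/0 98:29/2 100:27/0 102:25/2 104:28/0 106:25/0 108:30/0 110:24/0 112:30/0 114:21/0 116:27/0 118:25/0 120:22/0 122:24/0 124:11/2 126:0/0 128:8/14 130:4/17 132:0/0 134:9/11 136:11/25 138:2/5 140:15/5 142:120/1 144:38/0 146:25/0
```

The plunger is at about 17 mm, half way. The trigger is held pressed at about 14 N and the head angle is unchanged, so I'm handing in.

```bash
python3 -c "
from bench import order
print(order.hand_in())"
```

```text
the job is handed in; nothing more can be done
None
```

The job is handed in (no verdict was returned): by my camera measurements the press points along the board to within about 1°, its pad bears on the upright carton with the plunger about 17 mm in (about 3.4 N), and the fingers still hold the trigger pressed.

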